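Park the hose carrier in the dock of the bent rail

ROBOT

A 6-joint arm with a two-finger parallel gripper is mounted at the origin on a cart in front of the work surface, level with it; the furniture and walls round the work are solid. World frame = base frame: x ahead of the robot, y to its left, z up, the work surface at z = 0. Lengths are in m, angles in rad, forces in N, time in s.
With the tool pointing down it reaches from about 0.3 to 1 m from the base axis. Payload 5.1 kg.
Tool frame: the origin (TCP) lies on the mounting face of the last link; the fingertips stand 190 mm ahead of it and the grasp point (between the pads) lies 171 mm ahead of it; z points along the fingers, y is the direction in which the jaws open and shut (so a half turn about z gives the same grasp; the last joint's range is limited). The gripper opens to 95 mm and grips with 3 to 60 N. Pads are 20 mm wide; open, the fingers measure 119 mm over their backs; the gripper's body (75 mm by 180 mm) begins 59 mm behind the grasp point.
Start: joints at [1.027, 0.124, 1.65, -0, 1.367, -0.083], TCP at [0.289, 0.582, 0.405] pointing down, gripper open.
Joint ranges: [-2.61, 2.61], [-1.02, 2.33], [0.03, 2.71], [-1.35, 4.49], [0.32, 2.68], [-2.91, 2.91]. Speed limits (rad/s): [2.57, 2.57, 3.14, 3.14, 3.14, 3.14].

INTERFACE

Orientations are given as [roll, pitch, yaw] about the fixed x, y, z axes, in that order (R = Rz(yaw) Ry(pitch) Rx(roll)).
In Python, from cell import status, imaging, ctrl, finder gives the robot as it stands.
- The arm moves only by the shell command python3 -m inch 'ROWS'. ROWS is JSON, a list of rows, each an object with "grip": the opening in per cent of the stroke, from 0 (shut) to 100 (fully open); "slide": the shift along the tool's x, y, z in mm, a list of three; "rot": the turn, a rotation vector about the tool's x, y, z in degrees, a list of three. In form: [{"grip": grip, "slide": [tx, ty, tz], "rot": [ax, ay, az]}, ...]. A call has 1 to 10 rows; each row shifts and turns the pose as measured when the row begins, along the tool's axes as they then stand; what a row does not reach is not made up. A row lasts 1/8 s, in which the tool goes at most 62.5 mm and 10.7 degrees, less where a joint would pass 70% of its speed; a pose out of reach is approached as far as the arm can. A call with a gripper value outside its range is refused whole. The fingers move at their own pace and stop on an object; the grip force is fixed at half the most. Time passes only in rows, so rows that do not move let the fingers close. It gives the time, the measured TCP pose, the force and the opening at its end, in the units of the state.
- status.get_obs(): the state, without advancing time (a new reading comes with each control period).
- imaging.camera(name): name is "scene" or "side" or "wrist"; returns the picture (400x640x3 uint8, red, green, blue); there is no depth.
- imaging.camera_info(name): a dict with "K" (3x3 intrinsics, pixels), "extrinsics" (4x4, takes a point from camera to world coordinates); the wrist camera has in their place "T_tool_cam" (4x4, takes a point from camera to tool coordinates, whose origin is the TCP and whose axes are the flange's). Camera axes: x right, y up, looking along -z (the intrinsics and any distortion apply to the point x, -y, -z); pixel columns grow to the right and rows downward; lengths in m; the calibration is good to about 2 mm. The wrist camera is an equidistant fisheye: a pixel r from the principal point sees the ray r / f radians off the axis. A picture is of the moment at which its call begins: read the wrist's pose just before it. camera_info takes no time and is no camera call.
- ctrl.sign_off(): hands the job in, once; it reports no verdict.
Trained networks look in the newest picture that a camera, given by its name, has taken for a name from the list of things; names that differ only in an ending like _2 or _b are one class to them, and where a whole thing is asked for, a point or a joint stands for the part that bears it (a point fixed in the world has none). Each returns a list of dicts, best first, with "p" (0 to 1); they miss things now and then, are a little off and sometimes report something else, mostly with a low value. They report only what shows in the picture. A call takes as long as a camera call. They do not tell look-alikes from the thing itself.
- finder.spot_in(camera, name): "point" ([x, y, z] in m, in the coordinates of the camera as it stood for that picture, good to about 4 mm: the middle of the surface that is visible of it).
- finder.tip_of(camera, name): "point" ([x, y, z] in m, in the coordinates of the camera as it stood for that picture, good to about 4 mm: a listed point, or the origin of a listed thing).
The state is a dict: "t": time; "q": joint angles; "qd": joint speeds; "joint_torque": joint torques, N m; "tcp_pos": TCP position; "tcp_rot": TCP orientation; "contact_force": force on the tool from outside, world axes, zero at the start; "wrist_torque": the same for the moment, N m; "finger_gap": finger opening in m.
Only numpy, scipy, OpenCV 4.12 (cv2) and the standard library are available. Lean on these libraries where they do the work, as an engineer would, in place of code of your own. Each camera call takes 0.05 s, during which the arm holds its last target.

TASK

Lift the hose carrier out of its slotted rest, thread its round eye over the open end of the bent rail and slide it round the first corner; let it hang free on the rail's middle leg, then take its tab again by the flat faces, because the dock is too narrow for a grip on the tab's edges. Slide it on round the second corner, between the dock's two cheeks, up against the stop, and leave it hanging there. Leave the dish, the bottle and the vial where they stand.

Things in the scene. Friction and masses are not known exactly. Their poses are not given: they have to be found in the camera images.
- carrier: The loose hose carrier, about 0.25 kg, 135 mm high, aluminium with a dark weighted foot (40 x 20 x 32 mm high) that makes it hang upright on the rail when let go. From below: foot, closed round eye, flat grip tab. Starts upright in the rest. Origin: centre of the foot's underside. Axes: x along the width of tab and foot, y through the hole of the eye (thickness), z up.
- carrier_tab (a point): The point to grasp, the centre of the tab: 113 mm above the foot's underside, 58 mm above the eye's centre, 22 mm below the tab's top. The tab is 44 mm wide between its edges (along x), 12 mm thick between its flat faces (along y) and clear of the eye from 27 to 80 mm above the eye's centre. Axes as the carrier's.
- carrier_eye (a point): The centre of the carrier's round eye, 55 mm above the foot's underside: hole 32 mm, outside 52 mm, 20 mm thick along y. It hangs 11 mm below the rod's axis when let go on the rail. Axes as the carrier's.
- rest: The fixed slotted rest holding the carrier at the start, same yaw. Base 60 (x) x 52 (y) mm, slot floor 6 mm up, end lips up to 13 mm; two upright cheeks 24 mm wide (x), 24 mm apart (y), up to 130 mm: they cover the tab's faces, not its edges. The carrier comes out straight up (lift it over 130 mm). Origin: centre of the underside.
- rail: The fixed bent rail: 10 mm rod in a flat Z, three straight legs, two right-angled corners (bend radius 22 mm on the axis), its axis 160 mm above the bench. Frame: origin on the bench, z up; in mm the axis runs from the tip (x 45, y 80) along -y to (45, 20), along -x to (-45, 20), along -y to the stop (-45, -90). It is held only at the stop end. The carrier's y lies along the leg it is on.
- rail_tip (a point): The open round tip of the rod, on its axis: the start of the first leg, 60 mm before the first corner. Axes as the rail's.
- rail_corner1 (a point): The point where the axes of the first and the middle leg would cross; the rod cuts this corner with its 22 mm radius. Axes as the rail's.
- rail_corner2 (a point): The point where the axes of the middle and the last leg would cross, 90 mm from the first corner and 110 mm from the stop; the rod cuts it with its 22 mm radius. Axes as the rail's.
- rail_stop (a point): Centre of the stop's face: a flange, 32 mm across, at the end of the last leg; the eye touches it with its centre 10 mm before it. Behind it a post 22 mm wide, up to 174 mm; under the last leg a base plate 12 mm thick. Dock: two upright 5 mm cheek frames beside the last leg, 60 mm apart inside, over its last 40 mm, up to 211 mm. Axes as the rail's.
- petri: Bystander: a clear covered dish, 64 mm across, 16 mm high; origin at its underside.
- bottle: Bystander: a bottle 54 mm across, 103 mm high; origin at its underside.
- vial: Bystander: a small vial 26 mm across, 55 mm high; origin at its underside.
There are look-alikes about, which are no part of the job. Of the things that look like the carrier, the larger one is meant.

How it is judged:
On the way, in this order (a step that is already met when the one before it is completed fails the run):
1. the carrier's eye is threaded on the rail's first leg, its centre 10 mm or more past the open tip (x of carrier_eye in the frame of rail between 0.031 and 0.059 m and y of carrier_eye in the frame of rail between 0.025 and 0.07 m and z of carrier_eye in the frame of rail between 0.142 and 0.176 m and angle between the y axis of carrier and the y axis of rail, either way round below 0.5 rad), for 0.1 s.
2. the carrier hangs on the rail's middle leg, not touched by the fingers (x of carrier_eye in the frame of rail between -0.035 and 0.035 m and y of carrier_eye in the frame of rail between 0.005 and 0.035 m and z of carrier_eye in the frame of rail between 0.138 and 0.166 m and contact force between the fingers and carrier below 0.05 N), for 0.2 s.
At the end, for the whole second after the job is handed in: The carrier hangs upright (within 14 degrees) and at rest on the rail's last leg between the dock's cheeks, its eye within 8 mm of touching the stop, let go (x of carrier_eye in the frame of rail between -0.06 and -0.03 m and y of carrier_eye in the frame of rail between -0.087 and -0.072 m and z of carrier_eye in the frame of rail between 0.138 and 0.166 m and angle between carrier's own z axis and vertical below 0.25 rad and linear speed of carrier below 0.02 m/s and contact force between the fingers and carrier below 0.05 N).
It fails at once if the carrier is dropped or tipped over (more than 57 degrees) (angle between carrier's own z axis and vertical above 1 rad).
It fails at once if the dish is moved more than 20 mm (distance of petri from where it was at the start of the episode above 0.02 m).
It fails at once if the bottle is moved more than 20 mm (distance of bottle from where it was at the start of the episode above 0.02 m).
It fails at once if the vial is moved more than 20 mm (distance of vial from where it was at the start of the episode above 0.02 m).
It also fails if it takes over 62 s, if anything falls off the work surface, if the arm or the gripper's body presses on something with over 40 N, if the wrist force passes 120 N, or if a joint passes its speed limit or range.

## Working session

There is one attempt and no reset: what is moved stays moved. The work goes in short steps, Python scripts to look and compute and a shell command to move; the robot and the scene stay as the last step left them, time stands still between calls to the robot, and variables do not carry over. Pictures are saved under pics/ and viewed, and the job is handed in when it is done.

```bash
ls; mkdir -p pics
cat > h.py <<'E'
import numpy as np, cv2
from scipy.spatial.transform import Rotation as R
from cell import status, imaging, ctrl, finder
def T_cam(n):
    i=imaging.camera_info(n)
    if 'extrinsics' in i: return np.array(i['extrinsics'])
    s=status.get_obs(); T=np.eye(4); T[:3,:3]=R.from_euler('xyz',s['tcp_rot']).as_matrix() ; T[:3,3]=s['tcp_pos']
    return T@np.array(i['T_tool_cam'])
def snap(n,f):
    T=T_cam(n); im=imaging.camera(n); cv2.imwrite('pics/'+f,im[:,:,::-1]); return T,im
def world(T,p): return (T@np.append(p,1))[:3]
def proj(n,T,P):
    K=np.array(imaging.camera_info(n)['K']); p=np.linalg.inv(T)@np.append(P,1); p=p[:3]*[1,-1,-1]
    return (K@(p/p[2]))[:2]
E
python3 - <<'E'
from h import *
print(status.get_obs())
for n in ['scene','side','wrist']:
    T,im=snap(n,n+'0.png'); i=imaging.camera_info(n); print(n,{k:np.round(v,3).tolist() if not isinstance(v,str) else v for k,v in i.items()})
    for o in (['carrier','carrier_tab','carrier_eye','rail_tip','rail_corner1','rail_corner2','rail_stop','rest','petri','bottle','vial'] if n!='wrist' else ['carrier_tab','rail_tip']):
        for r in finder.tip_of(n,o)[:3]: print(n,o,round(r['p'],2),world(T,r['point']).round(3))
print(status.get_obs()['t'])
E
```

```text
pics
{'t': 0.0, 'q': array([ 1.02740175e+00,  1.24490926e-01,  1.65166905e+00,  3.96236679e-06,
        1.36751630e+00, -8.25843171e-02]), 'qd': array([ 8.53150451e-04, -1.41044122e-05,  7.70872418e-04,  6.04540907e-04,
        1.28746579e-03,  7.23043988e-04]), 'joint_torque': array([ 3.53431678e-04, -4.17593765e+01, -3.59940219e+01,  7.74860638e-02,
        4.91198734e-02, -1.74538973e-04]), 'tcp_pos': array([0.2889233 , 0.58197446, 0.40349876]), 'tcp_rot': array([-3.13951646e+00, -1.75744480e-04,  2.68078141e+00]), 'contact_force': array([ 0.82396519,  0.05620865, -0.13131099]), 'wrist_torque': array([ 0.02013647, -0.01894837, -0.02683986]), 'finger_gap': 0.09507105155874067}
scene {'K': [[493.65, 0.0, 320.69], [0.0, 493.65, 202.99], [0.0, 0.0, 1.0]], 'extrinsics': [[0.89, 0.306, -0.337, 0.042], [-0.455, 0.628, -0.631, -0.4], [0.019, 0.715, 0.698, 0.985], [0.0, 0.0, 0.0, 1.0]]}
scene carrier 0.57 [0.399 0.379 0.006]
scene carrier 0.48 [ 0.344  0.626 -0.002]
scene carrier_tab 0.89 [0.4   0.379 0.119]
scene carrier_tab 0.71 [0.343 0.629 0.077]
scene carrier_eye 0.77 [0.401 0.383 0.0
[... 861 characters left out ...]
side carrier_eye 0.93 [0.394 0.379 0.063]
side carrier_eye 0.73 [0.449 0.178 0.16 ]
side carrier_eye 0.66 [0.343 0.628 0.039]
side rail_tip 0.64 [ 0.466  0.276 -0.001]
side rail_corner1 0.67 [0.417 0.281 0.162]
side rail_corner2 0.67 [0.417 0.281 0.162]
side rest 0.62 [ 0.403  0.377 -0.   ]
side petri 0.96 [0.562 0.235 0.   ]
side bottle 0.57 [ 0.582  0.395 -0.001]
side vial 0.64 [0.585 0.308 0.001]
wrist {'K': [[309.707, 0.0, 322.99], [0.0, 309.707, 200.506], [0.0, 0.0, 1.0]], 'T_tool_cam': [[-0.001, 0.954, 0.298, 0.085], [1.0, 0.001, -0.001, -0.0], [-0.001, 0.298, -0.954, 0.02], [0.0, 0.0, 0.0, 1.0]]}
wrist carrier_tab 0.81 [0.34  0.626 0.084]
wrist carrier_tab 0.6 [0.4   0.378 0.118]
1.35
```

```bash
python3 -c "
import cv2
a=cv2.imread('pics/scene0.png');b=cv2.imread('pics/side0.png')
cv2.imwrite('pics/a.png',cv2.resize(a[100:330,200:500],None,fx=2.6,fy=2.6,interpolation=2));cv2.imwrite('pics/b.png',b)"
```

```text
(no output)
```

View pics/scene0.png

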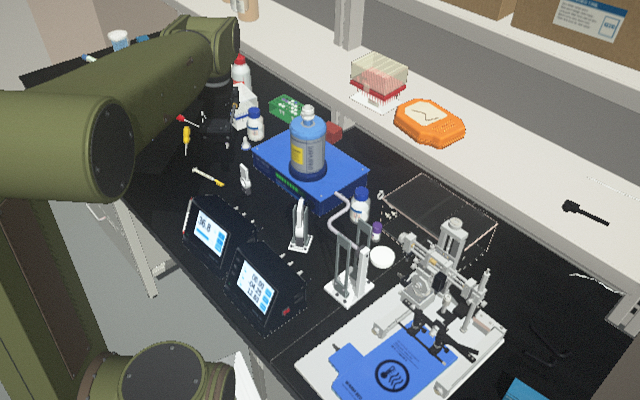

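View pics/side0.png

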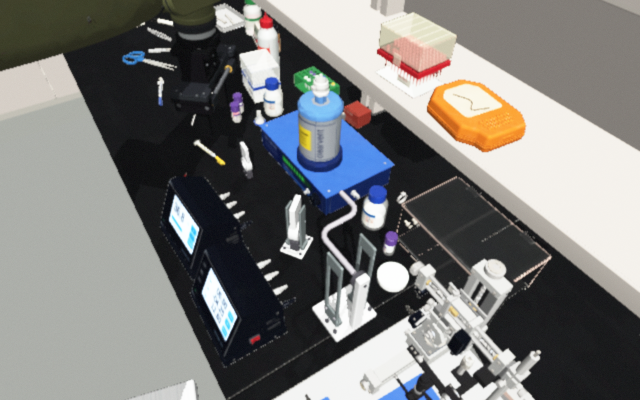

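View pics/wrist0.png

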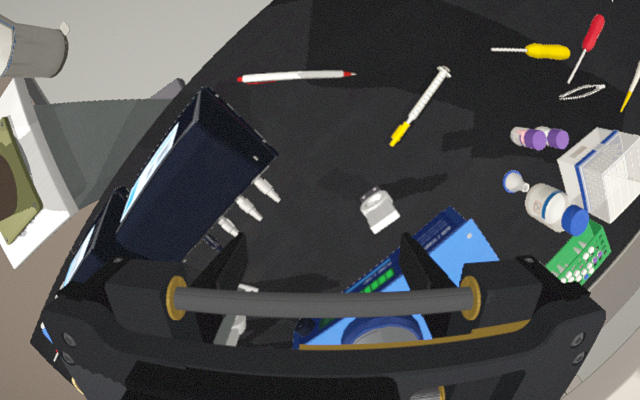

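View pics/a.png

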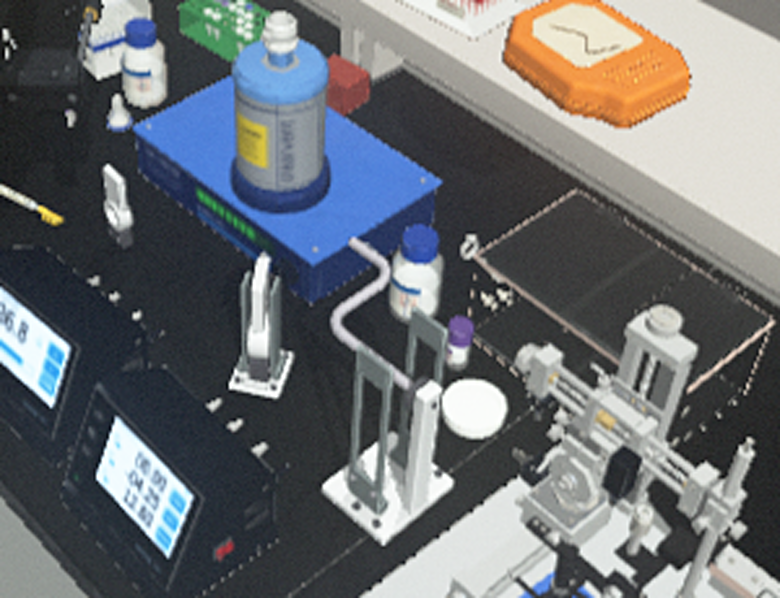

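The larger carrier stands in its rest at about scene px (300,225), with the smaller look-alike at (245,180). The rail's Z runs from px (337,193) to (362,250). The detected points fit a rail yaw of about 0.29 rad. I'll refine both with overlays.

```bash
cat > ov.py <<'E'
from h import *
def rail_pts(x,y,yaw,r=22,z=.160):
    P=[(45,80),(45,42)]
    for a in np.linspace(0,90,8): P.append((23+22*np.cos(np.radians(a)),42-22*np.sin(np.radians(a))))
    for a in np.linspace(90,180,8): P.append((-23+22*np.cos(np.radians(a)),-2+22*np.sin(np.radians(a))))
    P+= [(-45,-90)]
    P=np.array(P)/1000; c,s=np.cos(yaw),np.sin(yaw)
    return np.c_[P@np.array([[c,s],[-s,c]])+[x,y],np.full(len(P),z)]
def rect(x,y,yaw,w,d,z,cx=0,cy=0):
    P=np.array([(-w/2,-d/2),(w/2,-d/2),(w/2,d/2),(-w/2,d/2),(-w/2,-d/2)])+[cx,cy]; c,s=np.cos(yaw),np.sin(yaw)
    return np.c_[P@np.array([[c,s],[-s,c]])+[x,y],np.full(5,z)]
def draw(name,img,polys,crop,f,out):
    T=T_cam(name); x0,y0,x1,y1=crop
    im=cv2.resize(img[y0:y1,x0:x1],None,fx=f,fy=f,interpolation=cv2.INTER_CUBIC)
    for P,col in polys:
        q=np.array([(proj(name,T,p)-[x0,y0]+.5)*f for p in P])
        cv2.polylines(im,[np.round(q*16).astype(np.int32)],False,col,1,cv2.LINE_AA,4)
    cv2.imwrite(out,im)
E
cat > o1.py <<'E'
from ov import *
import sys
rx,ry,ryaw,cx,cy,cyaw=map(float,sys.argv[1:7])
polys=[(rail_pts(rx,ry,ryaw),(0,0,255)),(rect(cx,cy,cyaw,.06,.052,0.006),(0,255,0)),(rect(cx,cy,cyaw,.024,.003,.13,0,.0135),(0,255,255)),(rect(cx,cy,cyaw,.024,.003,.13,0,-.0135),(0,255,255)),(rect(cx,cy,cyaw,.044,.012,.141),(255,0,255))]
A=cv2.imread('pics/scene0.png');B=cv2.imread('pics/side0.png')
draw('scene',A,polys,(280,180,380,290),5,'pics/o_s.png');draw('side',B,polys,(270,180,380,300),5,'pics/o_d.png')
a=cv2.imread('pics/o_s.png');b=cv2.imread('pics/o_d.png')
h=max(a.shape[0],b.shape[0]);o=np.zeros((h,a.shape[1]+b.shape[1],3),np.uint8);o[:a.shape[0],:a.shape[1]]=a;o[:b.shape[0],a.shape[1]:]=b
cv2.imwrite(sys.argv[7],cv2.resize(o,None,fx=.76,fy=.76,interpolation=cv2.INTER_AREA))
E
python3 o1.py 0.465 0.275 0.288 0.398 0.381 1.1 pics/o1.png
```

```text
(no output)
```

View pics/o1.png

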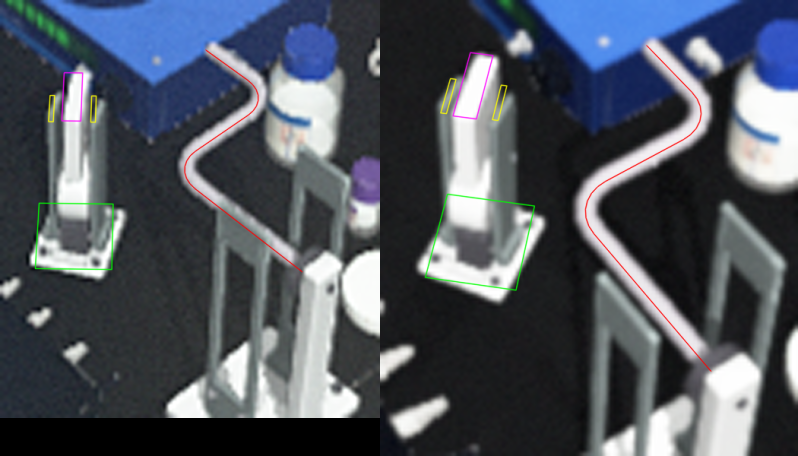

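```bash
python3 o1.py 0.465 0.2745 0.30 0.399 0.379 0.85 pics/o2.png; python3 -c "
import cv2;a=cv2.imread('pics/o2.png');cv2.imwrite('pics/o2z.png',cv2.resize(cv2.hconcat([a[40:300,10:180],a[40:300,400:570]]),None,fx=2.2,fy=2.2))"
```

```text
(no output)
```

View pics/o2.png

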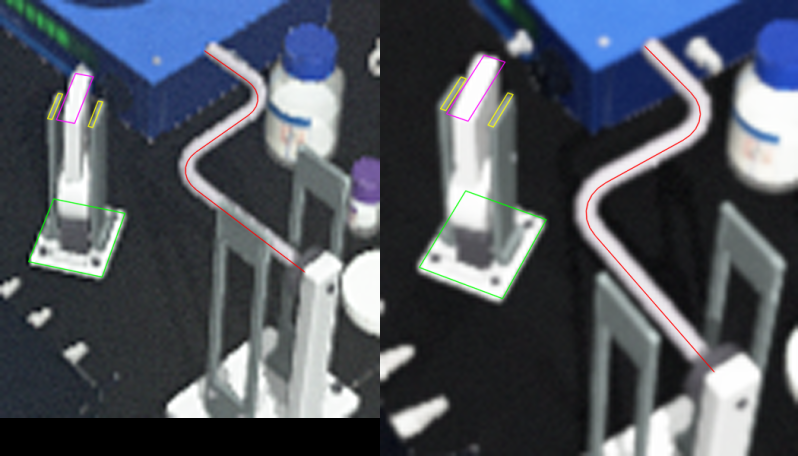

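View pics/o2z.png

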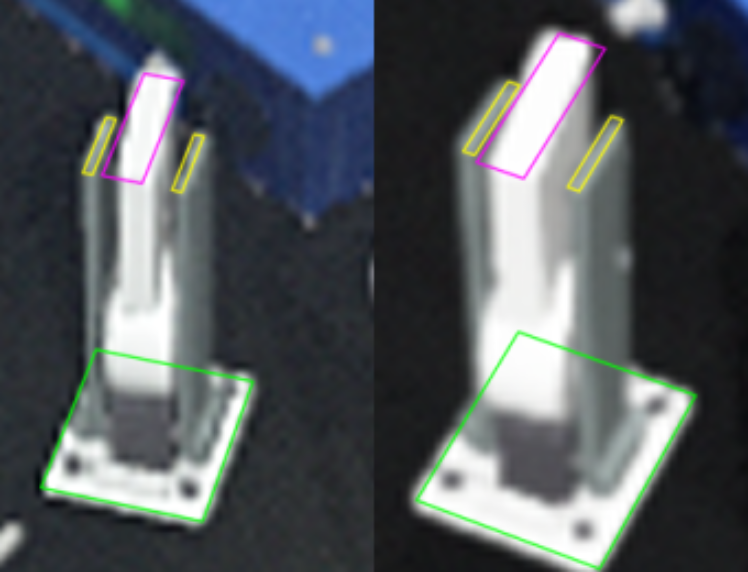

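Run:
```python
from h import *
def ray(n,p):
    K=np.array(imaging.camera_info(n)['K']);T=T_cam(n)
    d=np.linalg.inv(K)@[*p,1];d=d*[1,-1,-1];d=T[:3,:3]@d;return T[:3,3],d/np.linalg.norm(d)
def tri(a,b):
    o1,d1=ray('scene',a);o2,d2=ray('side',b)
    s=np.linalg.lstsq(np.c_[d1,-d2],o2-o1,rcond=None)[0];p=o1+s[0]*d1;q=o2+s[1]*d2
    return ((p+q)/2).round(3),np.linalg.norm(p-q).round(4)
print('box corner',tri((320.3,201.6),(326.8,198.9)))
print('box right corner',tri((370,170),(393,163)))
print('bigbottle top',tri((307,108),(320,82)))
print('box left',tri((253,149),(263,128)))
```

```text
box corner (array([0.48 , 0.421, 0.082]), np.float64(0.0018))
box right corner (array([0.653, 0.461, 0.099]), np.float64(0.005))
bigbottle top (array([0.506, 0.555, 0.282]), np.float64(0.003))
box left (array([0.406, 0.714, 0.071]), np.float64(0.0071))
```

```bash
cat >> h.py <<'E'
def pose():
    s=status.get_obs(); return np.array(s['tcp_pos']),R.from_euler('xyz',s['tcp_rot']),s
def go(xyz,psi):
    p,r,s=pose(); rt=R.from_euler('xyz',[np.pi,0,psi])
    d=r.inv().apply(np.array(xyz)-p)*1000; rv=np.degrees((r.inv()*rt).as_rotvec())
    print('t',round(s['t'],2),'tcp',p.round(4),'rpy',np.round(s['tcp_rot'],3),'gap',round(s['finger_gap'],4),'F',np.round(s['contact_force'],1))
    print('slide(now axes)',d.round(1),'slide(after rot)',(rt.inv().apply(np.array(xyz)-p)*1000).round(1),'rot',rv.round(1))
E
python3 -c "
from h import *
go([.399,.379,.37],.85+np.pi/2)"
```

```text
t 1.35 tcp [0.2891 0.5822 0.4047] rpy [-3.142  0.     2.681] gap 0.0949 F [0.3 0.2 0.1]
slide(now axes) [-188.8 -133.1   34.7] slide(after rot) [-216.7  -80.1   34.7] rot [-0.   0.  14.9]
```

```bash
python3 -m inch '[{"grip":100,"slide":[0,0,0],"rot":[0,0,7.5]},{"grip":100,"slide":[0,0,0],"rot":[0,0,7.5]},{"grip":100,"slide":[-43,-16,7],"rot":[0,0,0]},{"grip":100,"slide":[-43,-16,7],"rot":[0,0,0]},{"grip":100,"slide":[-43,-16,7],"rot":[0,0,0]},{"grip":100,"slide":[-43,-16,7],"rot":[0,0,0]},{"grip":100,"slide":[-43,-16,7],"rot":[0,0,0]},{"grip":100,"slide":[0,0,0],"rot":[0,0,0]}]'
python3 - <<'E'
from h import *
go([.399,.379,.37],.85+np.pi/2)
T,im=snap('wrist','w1.png')
for o in ['carrier_tab','rail_tip','carrier_eye','rest']:
    for r in finder.tip_of('wrist',o)[:3]: print(o,round(r['p'],2),world(T,r['point']).round(3))
E
```

```text
t: 2.35
tcp_pos: [0.3982, 0.3741, 0.3693]
tcp_rot: [3.139, 0.0, 2.412]
contact_force: [0.5, 0.5, -0.5]
finger_gap: 0.0953
t 2.35 tcp [0.3982 0.3741 0.3693] rpy [3.139 0.    2.412] gap 0.0953 F [ 0.5  0.5 -0.5]
slide(now axes) [ 2.7  4.2 -0.7] slide(after rot) [ 2.7  4.2 -0.7] rot [ 0.1  0.  -0.5]
carrier_tab 0.96 [0.399 0.379 0.121]
rail_tip 0.74 [0.585 0.306 0.001]
rail_tip 0.63 [0.488 0.363 0.159]
rail_tip 0.45 [0.399 0.374 0.058]
carrier_eye 0.7 [0.342 0.623 0.038]
carrier_eye 0.67 [0.397 0.378 0.059]
rest 0.59 [0.397 0.379 0.001]
```

View pics/w1.png

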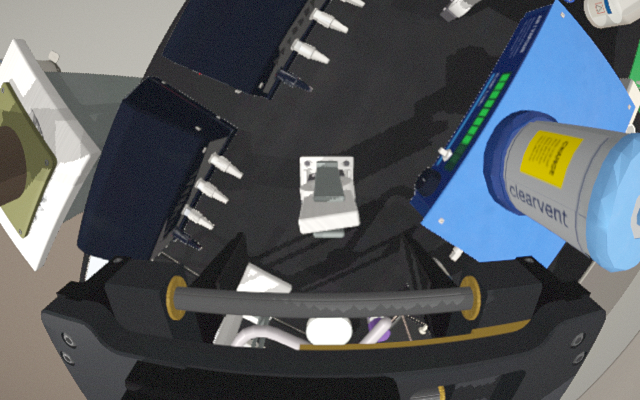

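The wrist view shows the carrier squarely between the fingers, with the rest base at px (327,165). Three views put the tab at (0.399, 0.379, 0.12), so I'm descending and gripping.

```bash
python3 -m inch '[{"grip":100,"slide":[2.7,4.2,0],"rot":[0,0,-0.5]},{"grip":100,"slide":[0,0,0],"rot":[0,0,0]},{"grip":100,"slide":[0,0,26],"rot":[0,0,0]},{"grip":100,"slide":[0,0,26],"rot":[0,0,0]},{"grip":100,"slide":[0,0,26],"rot":[0,0,0]},{"grip":100,"slide":[0,0,0],"rot":[0,0,0]}]'
python3 - <<'E'
from h import *
go([.399,.379,.291],.85+np.pi/2)
T,im=snap('wrist','w2.png')
E
```

```text
t: 3.35
tcp_pos: [0.3967, 0.3865, 0.2919]
tcp_rot: [3.134, 0.0, 2.433]
contact_force: [0.3, 0.1, -0.8]
finger_gap: 0.0949
t 3.35 tcp [0.3967 0.3865 0.2919] rpy [3.134 0.    2.433] gap 0.0949 F [ 0.3  0.1 -0.8]
slide(now axes) [-6.6 -4.2  0.8] slide(after rot) [-6.7 -4.1  0.9] rot [0.4 0.  0.7]
```

View pics/w2.png

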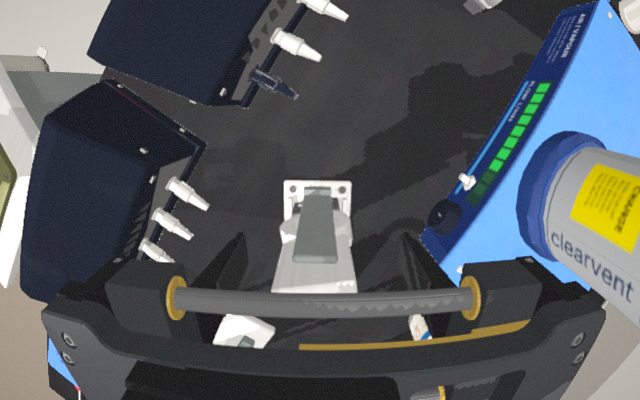

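```bash
python3 -m inch '[{"grip":100,"slide":[-6.6,-4.2,0.8],"rot":[0.4,0,0.7]},{"grip":100,"slide":[0,0,0],"rot":[0,0,0]}]'
python3 - <<'E'
from h import *
go([.399,.379,.291],.85+np.pi/2)
E
```

```text
t: 3.65
tcp_pos: [0.4003, 0.3797, 0.2955]
tcp_rot: [3.135, 0.002, 2.42]
contact_force: [0.9, 0.1, 0.1]
finger_gap: 0.0953
t 3.65 tcp [0.4003 0.3797 0.2955] rpy [3.135e+00 2.000e-03 2.420e+00] gap 0.0953 F [0.9 0.1 0.1]
slide(now axes) [ 0.5 -1.4  4.5] slide(after rot) [ 0.5 -1.4  4.5] rot [ 0.4  0.1 -0. ]
```

```bash
python3 -m inch '[{"grip":100,"slide":[0.5,-1,4],"rot":[0.3,0,0]},{"grip":100,"slide":[0,0,0],"rot":[0,0,0]}]'
python3 - <<'E'
from h import *
for i in range(2):
  go([.399,.379,.291],.85+np.pi/2); imaging.camera('side')
E
```

```text
t: 3.9
tcp_pos: [0.3996, 0.3793, 0.2929]
tcp_rot: [3.137, 0.002, 2.42]
contact_force: [0.1, -0.6, 0.6]
finger_gap: 0.0947
t 3.9 tcp [0.3996 0.3793 0.2929] rpy [3.137e+00 2.000e-03 2.420e+00] gap 0.0947 F [ 0.1 -0.6  0.6]
slide(now axes) [ 0.3 -0.7  1.9] slide(after rot) [ 0.3 -0.7  1.9] rot [ 0.2  0.1 -0. ]
t 3.95 tcp [0.3998 0.3795 0.2932] rpy [3.137e+00 2.000e-03 2.420e+00] gap 0.0949 F [-0.9 -0.3 -0.2]
slide(now axes) [ 0.3 -0.9  2.2] slide(after rot) [ 0.3 -0.8  2.2] rot [ 0.3  0.1 -0. ]
```

Within 2 mm of the target, so I'm closing the grip.

```bash
python3 -m inch '[{"grip":35,"slide":[0,0,0],"rot":[0,0,0]},{"grip":35,"slide":[0,0,0],"rot":[0,0,0]},{"grip":35,"slide":[0,0,0],"rot":[0,0,0]},{"grip":35,"slide":[0,0,0],"rot":[0,0,0]},{"grip":35,"slide":[0,0,0],"rot":[0,0,0]},{"grip":35,"slide":[0,0,0],"rot":[0,0,0]}]'
```

```text
t: 4.75
tcp_pos: [0.3997, 0.3796, 0.2931]
tcp_rot: [3.137, 0.002, 2.42]
contact_force: [-0.1, -0.7, 0.4]
finger_gap: 0.0444
```

```bash
python3 -m inch '[{"grip":10,"slide":[0,0,-20],"rot":[0,0,0]},{"grip":10,"slide":[0,0,-30],"rot":[0,0,0]},{"grip":10,"slide":[0,0,-40],"rot":[0,0,0]},{"grip":10,"slide":[0,0,-40],"rot":[0,0,0]},{"grip":10,"slide":[0,0,-15],"rot":[0,0,0]},{"grip":10,"slide":[0,0,0],"rot":[0,0,0]},{"grip":10,"slide":[0,0,0],"rot":[0,0,0]}]'
cat >> h.py <<'E'
RX,RY,RYAW=.465,.2745,.295
def rail(x,y):
    c,s=np.cos(RYAW),np.sin(RYAW); return np.array([RX+c*x-s*y,RY+s*x+c*y])
def inrail(p):
    c,s=np.cos(RYAW),np.sin(RYAW); d=np.array(p)[:2]-[RX,RY]; return np.round(1000*np.array([c*d[0]+s*d[1],-s*d[0]+c*d[1]]),1)
E
python3 - <<'E'
from h import *
p=rail(.045,.118); print(p)
go([*p,.43],RYAW+np.pi/2)
E
```

```text
t: 5.62
tcp_pos: [0.3982, 0.3781, 0.4418]
tcp_rot: [-3.139, 0.003, 2.42]
contact_force: [0.7, -0.4, -3.0]
finger_gap: 0.0444
[0.47374879 0.40048595]
t 5.62 tcp [0.3982 0.3781 0.4418] rpy [-3.139e+00  3.000e-03  2.420e+00] gap 0.0444 F [ 0.7 -0.4 -3. ]
slide(now axes) [-41.9  66.8  11.7] slide(after rot) [-0.5 78.8 11.8] rot [-0.1  0.2 31.8]
```

```bash
python3 -m inch '[{"grip":10,"slide":[0,0,0],"rot":[0,0,8]},{"grip":10,"slide":[0,0,0],"rot":[0,0,8]},{"grip":10,"slide":[0,0,0],"rot":[0,0,8]},{"grip":10,"slide":[0,0,0],"rot":[0,0,7.5]},{"grip":10,"slide":[0,26,0],"rot":[0,0,0]},{"grip":10,"slide":[0,26,0],"rot":[0,0,0]},{"grip":10,"slide":[0,23,0],"rot":[0,0,0]},{"grip":10,"slide":[0,0,0],"rot":[0,0,0]},{"grip":10,"slide":[0,0,0],"rot":[0,0,0]}]'
python3 - <<'E'
from h import *
p=rail(.045,.118)
go([*p,.39],RYAW+np.pi/2)
snap('scene','s3.png');snap('side','d3.png')
E
python3 -c "
import cv2
a=cv2.imread('pics/s3.png');b=cv2.imread('pics/d3.png')
cv2.imwrite('pics/c3.png',cv2.resize(cv2.hconcat([a[80:280,250:400],b[60:260,260:410]]),None,fx=2.6,fy=2.6,interpolation=2))"
```

```text
t: 6.75
tcp_pos: [0.4693, 0.398, 0.4181]
tcp_rot: [-3.107, 0.015, 1.853]
contact_force: [0.1, -0.3, -3.0]
finger_gap: 0.0445
t 6.75 tcp [0.4693 0.398  0.4181] rpy [-3.107  0.015  1.853] gap 0.0445 F [ 0.1 -0.3 -3. ]
slide(now axes) [ 1.6  5.9 27.9] slide(after rot) [ 1.1  5.  28.1] rot [-2.   0.9 -0.8]
```

View pics/c3.png

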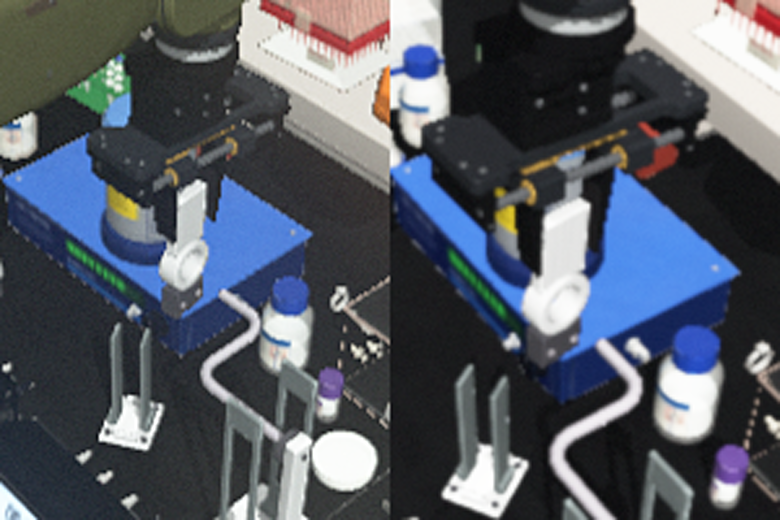

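The carrier is held upright clear of the rest, with its eye at side px (475,178) facing the tip. I'm correcting the pose drift before threading.

```bash
python3 -m inch '[{"grip":10,"slide":[1.5,5.5,10],"rot":[-2,0.9,-0.8]},{"grip":10,"slide":[0,0,18],"rot":[0,0,0]},{"grip":10,"slide":[0,0,0],"rot":[0,0,0]},{"grip":10,"slide":[0,0,0],"rot":[0,0,0]}]'
python3 - <<'E'
from h import *
p=rail(.045,.118)
go([*p,.389],RYAW+np.pi/2)
for n in ['scene','side']:
    T,im=snap(n,n+'4.png')
    for o in ['carrier_eye','rail_tip']:
        for r in finder.tip_of(n,o)[:3]:
            w=world(T,r['point']);print(n,o,round(r['p'],2),w.round(3),inrail(w))
E
python3 -c "
import cv2
a=cv2.imread('pics/scene4.png');b=cv2.imread('pics/side4.png')
cv2.imwrite('pics/c4.png',cv2.resize(cv2.hconcat([a[140:260,280:380],b[120:240,290:390]]),None,fx=3.9,fy=3.9,interpolation=2))"
```

```text
t: 7.35
tcp_pos: [0.4717, 0.4005, 0.3896]
tcp_rot: [3.141, -0.001, 1.868]
contact_force: [0.5, 0.5, -2.0]
finger_gap: 0.0447
t 7.35 tcp [0.4717 0.4005 0.3896] rpy [ 3.141e+00 -1.000e-03  1.868e+00] gap 0.0447 F [ 0.5  0.5 -2. ]
slide(now axes) [-0.6  1.9  0.6] slide(after rot) [-0.6  1.9  0.6] rot [ 0.1 -0.   0.1]
scene carrier_eye 0.72 [0.471 0.403 0.158] [ 43.5 121.2]
scene carrier_eye 0.55 [0.345 0.625 0.042] [-12.8 370.7]
scene rail_tip 0.74 [0.486 0.365 0.163] [46.4 80.6]
side carrier_eye 0.79 [0.344 0.626 0.041] [-13.7 372. ]
side carrier_eye 0.56 [0.468 0.399 0.161] [ 39.3 118.6]
side rail_tip 0.85 [0.485 0.369 0.16 ] [46.2 84.3]
```

View pics/c4.png

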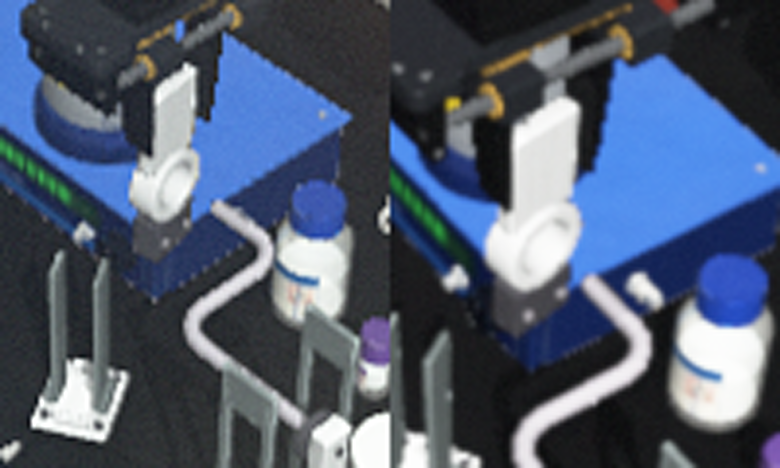

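```bash
python3 -m inch '[{"grip":10,"slide":[0,3,0],"rot":[0,0,0]},{"grip":10,"slide":[-10,0,0],"rot":[0,0,0]},{"grip":10,"slide":[-10,0,0],"rot":[0,0,0]},{"grip":10,"slide":[0,0,0],"rot":[0,0,0]}]'
python3 - <<'E'
from h import *
p=rail(.0455,.095)
go([*p,.389],RYAW+np.pi/2)
for n in ['scene','side']: T,im=snap(n,n+'5.png')
E
python3 -c "
import cv2
a=cv2.imread('pics/scene5.png');b=cv2.imread('pics/side5.png')
cv2.imwrite('pics/c5.png',cv2.resize(cv2.hconcat([a[160:230,300:360],b[140:210,310:370]]),None,fx=6.5,fy=6.5,interpolation=2))"
```

```text
t: 8.15
tcp_pos: [0.4816, 0.3808, 0.3903]
tcp_rot: [3.139, -0.001, 1.868]
contact_force: [0.1, -0.8, -3.0]
finger_gap: 0.0445
t 8.15 tcp [0.4816 0.3808 0.3903] rpy [ 3.139e+00 -1.000e-03  1.868e+00] gap 0.0445 F [ 0.1 -0.8 -3. ]
slide(now axes) [-1.9 -1.3  1.3] slide(after rot) [-1.9 -1.3  1.3] rot [ 0.1 -0.   0.1]
```

View pics/c5.png

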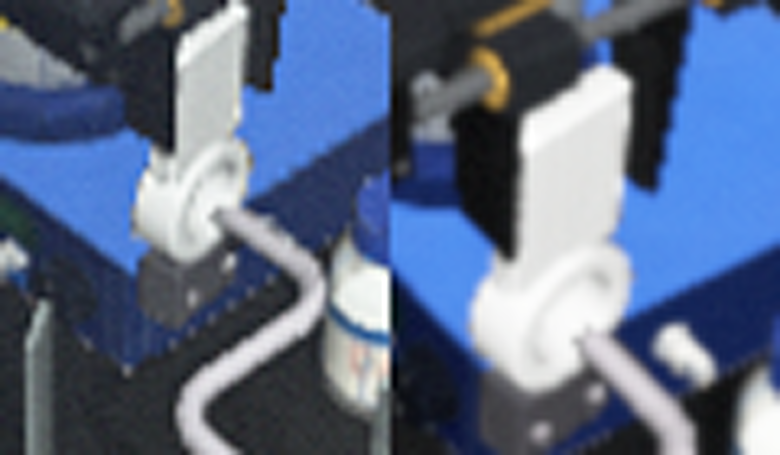

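The rod tip (scene crop px (220,215)) lies inside the eye's hole in both views, so I'm sliding on.

```bash
python3 -m inch '[{"grip":10,"slide":[-10,-1,0],"rot":[0,0,0]},{"grip":10,"slide":[-10,0,0],"rot":[0,0,0]},{"grip":10,"slide":[-10,0,0],"rot":[0,0,0]},{"grip":10,"slide":[-7,0,0],"rot":[0,0,0]},{"grip":10,"slide":[0,0,0],"rot":[0,0,0]}]'
python3 - <<'E'
from h import *
p=rail(.0455,.06)
go([*p,.389],RYAW+np.pi/2)
for n in ['scene','side']: T,im=snap(n,n+'6.png')
E
python3 -c "
import cv2
a=cv2.imread('pics/scene6.png');b=cv2.imread('pics/side6.png')
cv2.imwrite('pics/c6.png',cv2.resize(cv2.hconcat([a[160:230,300:360],b[150:220,310:370]]),None,fx=6.5,fy=6.5,interpolation=2))"
```

```text
t: 8.88
tcp_pos: [0.4919, 0.343, 0.3903]
tcp_rot: [3.139, -0.001, 1.868]
contact_force: [0.1, -0.0, -2.5]
finger_gap: 0.0447
t 8.88 tcp [0.4919 0.343  0.3903] rpy [ 3.139e+00 -1.000e-03  1.868e+00] gap 0.0447 F [ 0.1 -0.  -2.5]
slide(now axes) [ 2.3 -0.2  1.3] slide(after rot) [ 2.3 -0.2  1.3] rot [ 0.1 -0.   0.1]
```

View pics/c6.png

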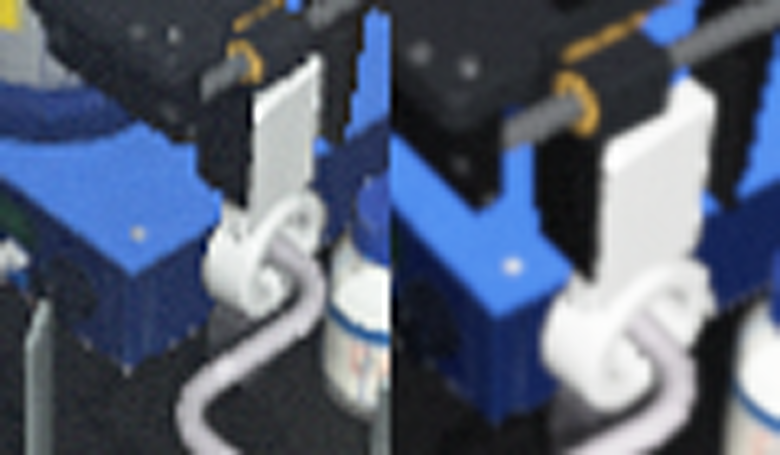

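Threaded with the rod through the eye and no side force. Next is the first corner.

```bash
python3 -m inch '[{"grip":10,"slide":[-8,0,1],"rot":[0,0,0]},{"grip":10,"slide":[-7.5,0,0],"rot":[0,0,0]},{"grip":10,"slide":[-3.8,-0.3,0],"rot":[0,0,10]},{"grip":10,"slide":[-3.8,-0.3,0],"rot":[0,0,10]},{"grip":10,"slide":[-3.8,-0.3,0],"rot":[0,0,10]},{"grip":10,"slide":[0,0,0],"rot":[0,0,0]}]'
python3 - <<'E'
from h import *
a=np.radians(30)
go([*rail(.023+.022*np.cos(a),.042-.022*np.sin(a)),.389],RYAW+np.pi/2-a)
print(inrail(pose()[0]),pose()[2]['wrist_torque'].round(2))
E
```

```text
t: 9.72
tcp_pos: [0.4973, 0.3153, 0.389]
tcp_rot: [3.14, -0.001, 1.331]
contact_force: [0.3, -0.3, -2.5]
finger_gap: 0.0446
t 9.72 tcp [0.4973 0.3153 0.389 ] rpy [ 3.140e+00 -1.000e-03  1.331e+00] gap 0.0446 F [ 0.3 -0.3 -2.5]
slide(now axes) [ 0.8 -1.3  0. ] slide(after rot) [ 0.8 -1.3  0. ] rot [ 0.1 -0.1 -0.7]
[42.8 29.7] [-0.08  0.06 -0.02]
```

```bash
python3 -m inch '[{"grip":10,"slide":[-3,-1.6,0],"rot":[0,0,9.5]},{"grip":10,"slide":[-3.8,-0.3,0],"rot":[0,0,10]},{"grip":10,"slide":[-3.8,-0.3,0],"rot":[0,0,10]},{"grip":10,"slide":[0,0,0],"rot":[0,0,0]}]'
python3 - <<'E'
from h import *
a=np.radians(60)
go([*rail(.023+.022*np.cos(a),.042-.022*np.sin(a)),.389],RYAW+np.pi/2-a)
print(inrail(pose()[0]),pose()[2]['wrist_torque'].round(2))
E
```

```text
t: 10.22
tcp_pos: [0.491, 0.3059, 0.389]
tcp_rot: [3.141, -0.002, 0.814]
contact_force: [-0.9, 0.2, -2.4]
finger_gap: 0.0445
t 10.22 tcp [0.491  0.3059 0.389 ] rpy [ 3.141e+00 -2.000e-03  8.140e-01] gap 0.0445 F [-0.9  0.2 -2.4]
slide(now axes) [ 0.2 -0.4  0. ] slide(after rot) [ 0.2 -0.4  0. ] rot [ 0.  -0.1 -0.3]
[34.  22.5] [-0.12  0.08 -0.02]
```

```bash
python3 -m inch '[{"grip":10,"slide":[-3.6,-0.7,0],"rot":[0,0,9.7]},{"grip":10,"slide":[-3.8,-0.3,0],"rot":[0,0,10]},{"grip":10,"slide":[-3.8,-0.3,0],"rot":[0,0,10]},{"grip":10,"slide":[-8,0,0],"rot":[0,0,0]},{"grip":10,"slide":[-8,0,0],"rot":[0,0,0]},{"grip":10,"slide":[-6,0,0],"rot":[0,0,0]},{"grip":10,"slide":[0,0,0],"rot":[0,0,0]}]'
python3 - <<'E'
from h import *
go([*rail(.0,.020),.389-.008],RYAW)
print(inrail(pose()[0]),pose()[2]['wrist_torque'].round(2))
for n in ['scene','side']:
    T,im=snap(n,n+'7.png')
    for o in ['carrier_eye','carrier_tab']:
        for r in finder.tip_of(n,o)[:3]:
            w=world(T,r['point']);print(n,o,round(r['p'],2),w.round(3),inrail(w))
E
python3 -c "
import cv2
a=cv2.imread('pics/scene7.png');b=cv2.imread('pics/side7.png')
cv2.imwrite('pics/c7.png',cv2.resize(cv2.hconcat([a[130:250,280:380],b[120:240,290:390]]),None,fx=3.9,fy=3.9,interpolation=2))"
```

```text
t: 11.1
tcp_pos: [0.4588, 0.2937, 0.3891]
tcp_rot: [-3.14, -0.003, 0.31]
contact_force: [-0.2, -0.4, -2.8]
finger_gap: 0.0443
t 11.1 tcp [0.4588 0.2937 0.3891] rpy [-3.14e+00 -3.00e-03  3.10e-01] gap 0.0443 F [-0.2 -0.4 -2.8]
slide(now axes) [0.3 0.2 8.1] slide(after rot) [0.3 0.2 8.1] rot [-0.1 -0.2  0.8]
[-0.3 20.2] [-0.05  0.15  0.02]
scene carrier_eye 0.77 [0.46  0.293 0.157] [ 0.7 19.3]
scene carrier_eye 0.56 [0.344 0.624 0.041] [-14.4 369.8]
scene carrier_tab 0.77 [0.343 0.626 0.084] [-14.3 372.2]
scene carrier_tab 0.61 [0.463 0.295 0.22 ] [ 3.9 20. ]
side carrier_eye 0.85 [0.456 0.295 0.162] [-2.2 22.2]
side carrier_eye 0.84 [0.344 0.627 0.04 ] [-13.4 372.8]
side carrier_tab 0.8 [0.462 0.296 0.221] [ 3.  21.4]
side carrier_tab 0.59 [0.341 0.628 0.08 ] [-15.6 374.6]
```

View pics/c7.png

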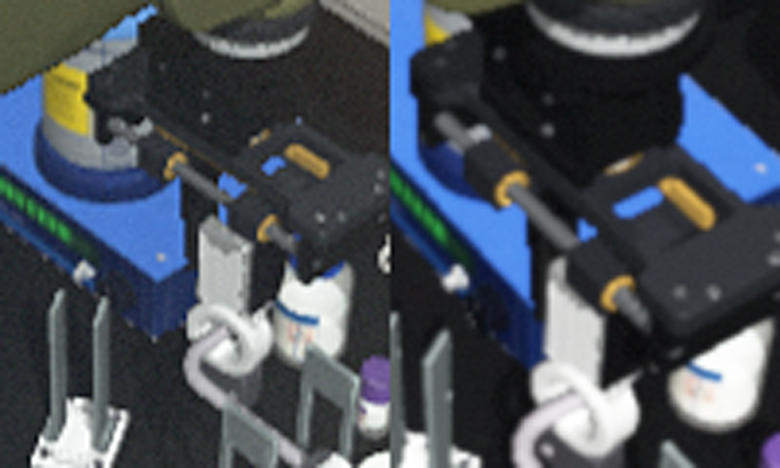

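It's on the middle leg at rail (0, 20). I'm lowering it until the rail carries it, then letting go.

```bash
python3 -m inch '[{"grip":10,"slide":[0,0,4],"rot":[0,0,0.8]},{"grip":10,"slide":[0,0,4],"rot":[0,0,0]},{"grip":10,"slide":[0,0,0],"rot":[0,0,0]}]'; python3 -m inch '[{"grip":10,"slide":[0,0,1],"rot":[0,0,0]},{"grip":10,"slide":[0,0,0],"rot":[0,0,0]}]'
```

```text
t: 11.78
tcp_pos: [0.4599, 0.2939, 0.3809]
tcp_rot: [-3.14, -0.003, 0.293]
contact_force: [0.0, 0.6, -0.7]
finger_gap: 0.0446
t: 12.02
tcp_pos: [0.46, 0.294, 0.3808]
tcp_rot: [-3.14, -0.004, 0.293]
contact_force: [-0.6, -0.3, -1.4]
finger_gap: 0.0446
```

```bash
python3 -m inch '[{"grip":60,"slide":[0,0,0],"rot":[0,0,0]},{"grip":70,"slide":[0,0,0],"rot":[0,0,0]},{"grip":100,"slide":[0,0,0],"rot":[0,0,0]},{"grip":100,"slide":[0,0,0],"rot":[0,0,0]},{"grip":100,"slide":[0,0,0],"rot":[0,0,0]},{"grip":100,"slide":[0,0,0],"rot":[0,0,0]}]'
python3 - <<'E'
from h import *
go([*rail(.0,.020),.381],RYAW)
for n in ['scene','side']:
    T,im=snap(n,n+'8.png')
    for o in ['carrier_eye','carrier_tab']:
        for r in finder.tip_of(n,o)[:3]:
            w=world(T,r['point']);print(n,o,round(r['p'],2),w.round(3),inrail(w))
E
python3 -c "
import cv2
a=cv2.imread('pics/scene8.png');b=cv2.imread('pics/side8.png')
cv2.imwrite('pics/c8.png',cv2.resize(cv2.hconcat([a[130:250,280:380],b[120:240,290:390]]),None,fx=3.9,fy=3.9,interpolation=2))"
```

```text
t: 12.78
tcp_pos: [0.4603, 0.2941, 0.3813]
tcp_rot: [-3.14, -0.006, 0.293]
contact_force: [-0.3, -0.6, 1.0]
finger_gap: 0.0939
t 12.78 tcp [0.4603 0.2941 0.3813] rpy [-3.14  -0.006  0.293] gap 0.0939 F [-0.3 -0.6  1. ]
slide(now axes) [-1.2  0.2  0.3] slide(after rot) [-1.2  0.2  0.3] rot [-0.1 -0.4 -0.1]
scene carrier_eye 0.6 [0.462 0.295 0.148] [ 3.1 20.5]
scene carrier_eye 0.57 [0.342 0.627 0.04 ] [-15.3 373.3]
scene carrier_tab 0.81 [0.462 0.296 0.208] [ 3.  21.1]
scene carrier_tab 0.7 [0.345 0.628 0.083] [-12.3 373.3]
side carrier_eye 0.94 [0.46  0.296 0.153] [ 1.3 22.4]
side carrier_eye 0.56 [0.344 0.625 0.04 ] [-14.  370.2]
side carrier_tab 0.76 [0.342 0.628 0.078] [-14.6 373.9]
side carrier_tab 0.62 [0.461 0.294 0.209] [ 2.  19.8]
```

View pics/c8.png

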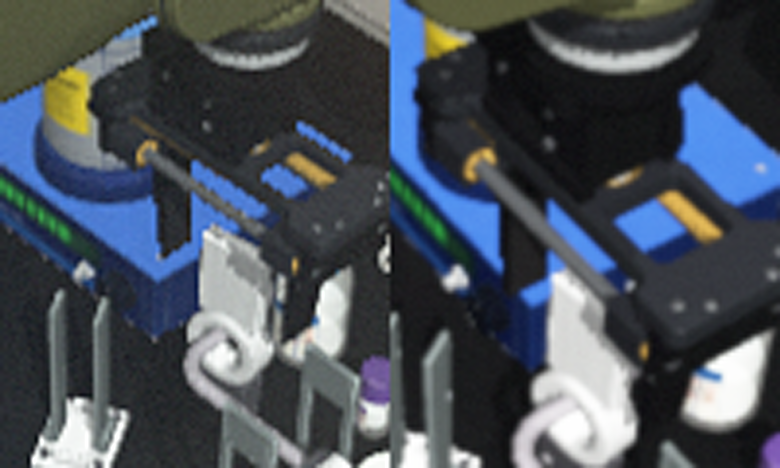

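Hanging freely: the eye is at z of about 0.149–0.153 and the gap reads 94 mm with no contact. I'm raising, turning the hand 90° and regripping on the flat faces.

```bash
python3 -m inch '[{"grip":100,"slide":[0,0,-30],"rot":[0,0,0]},{"grip":100,"slide":[0,0,-25],"rot":[0,0,0]},{"grip":100,"slide":[0,0,0],"rot":[0,0,-10]},{"grip":100,"slide":[0,0,0],"rot":[0,0,-10]},{"grip":100,"slide":[0,0,0],"rot":[0,0,-10]},{"grip":100,"slide":[0,0,0],"rot":[0,0,-10]},{"grip":100,"slide":[0,0,0],"rot":[0,0,-10]},{"grip":100,"slide":[0,0,0],"rot":[0,0,-10]},{"grip":100,"slide":[0,0,0],"rot":[0,0,-10]},{"grip":100,"slide":[0,0,0],"rot":[0,0,-10]}]'
python3 -m inch '[{"grip":100,"slide":[0,0,0],"rot":[0,0,-9]},{"grip":100,"slide":[0,0,0],"rot":[0,0,0]},{"grip":100,"slide":[0,0,0],"rot":[0,0,0]}]'
python3 - <<'E'
from h import *
go([*rail(.002,.0205),.381],RYAW+np.pi/2)
for n in ['scene','side','wrist']:
    T,im=snap(n,n+'9.png')
    for o in ['carrier_eye','carrier_tab']:
        for r in finder.tip_of(n,o)[:3]:
            w=world(T,r['point']);print(n,o,round(r['p'],2),w.round(3),inrail(w))
E
python3 -c "
import cv2
a=cv2.imread('pics/scene9.png');b=cv2.imread('pics/side9.png')
cv2.imwrite('pics/c9.png',cv2.resize(cv2.hconcat([a[130:250,280:380],b[120:240,290:390]]),None,fx=3.9,fy=3.9,interpolation=2))"
```

```text
t: 14.32
tcp_pos: [0.4599, 0.2939, 0.4381]
tcp_rot: [3.136, -0.003, 1.736]
contact_force: [0.3, -0.3, 0.3]
finger_gap: 0.095
t: 14.7
tcp_pos: [0.4599, 0.2939, 0.4381]
tcp_rot: [3.135, -0.002, 1.895]
contact_force: [0.4, -0.5, 0.1]
finger_gap: 0.0952
t 14.7 tcp [0.4599 0.2939 0.4381] rpy [ 3.135e+00 -2.000e-03  1.895e+00] gap 0.0952 F [ 0.4 -0.5  0.1]
slide(now axes) [ 0.3  0.9 57.1] slide(after rot) [ 0.5  1.3 57.1] rot [ 0.4 -0.1  1.7]
scene carrier_eye 0.59 [0.341 0.623 0.042] [-17.3 369.3]
scene carrier_tab 0.89 [0.462 0.295 0.207] [ 3.4 20.7]
scene carrier_tab 0.48 [0.346 0.63  0.081] [-10.8 374.5]
side carrier_eye 0.88 [0.457 0.294 0.154] [-2. 21.]
side carrier_eye 0.49 [0.342 0.625 0.039] [-15.6 371.6]
side carrier_tab 0.84 [0.343 0.63  0.079] [-13.6 375.9]
side carrier_tab 0.57 [0.46  0.296 0.211] [ 1.4 22.3]
wrist carrier_eye 0.7 [0.461 0.291 0.146] [ 0.8 17.1]
wrist carrier_tab 0.93 [0.464 0.294 0.206] [ 4.4 18.8]
```

View pics/c9.png

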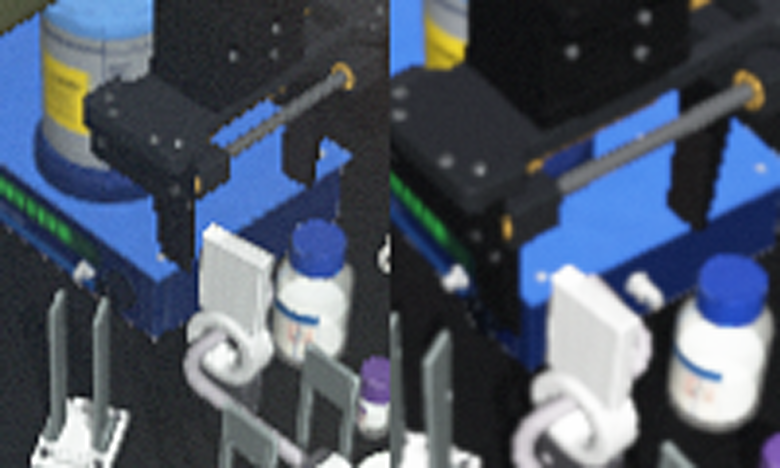

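View pics/wrist9.png

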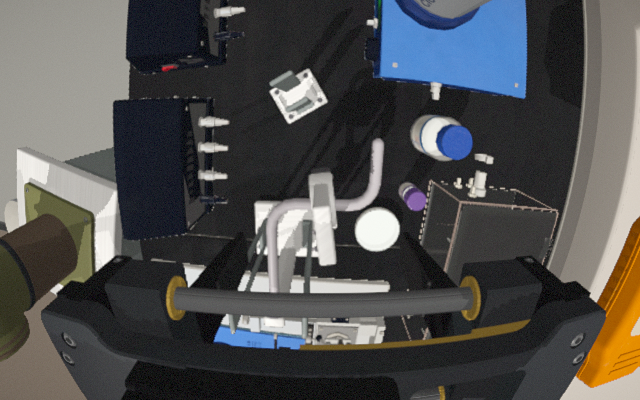

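```bash
python3 -m inch '[{"grip":100,"slide":[0.3,1,20],"rot":[0.4,0,1.5]},{"grip":100,"slide":[0,0,20],"rot":[0,0,0]},{"grip":100,"slide":[0,0,17],"rot":[0,0,0]},{"grip":100,"slide":[0,0,0],"rot":[0,0,0]}]'
python3 - <<'E'
from h import *
go([*rail(.002,.0205),.380],RYAW+np.pi/2)
for n in ['scene','side']:
    T,im=snap(n,n+'10.png')
E
python3 -c "
import cv2
a=cv2.imread('pics/scene10.png');b=cv2.imread('pics/side10.png')
cv2.imwrite('pics/c10.png',cv2.resize(cv2.hconcat([a[130:250,280:380],b[120:240,290:390]]),None,fx=3.9,fy=3.9,interpolation=2))"
```

```text
t: 15.65
tcp_pos: [0.4602, 0.2943, 0.3748]
tcp_rot: [-3.137, -0.001, 1.868]
contact_force: [-0.7, 0.0, -0.1]
finger_gap: 0.0951
t 15.65 tcp [0.4602 0.2943 0.3748] rpy [-3.137e+00 -1.000e-03  1.868e+00] gap 0.0951 F [-0.7  0.  -0.1]
slide(now axes) [ 0.1  0.8 -5.2] slide(after rot) [ 0.1  0.8 -5.2] rot [-0.3 -0.1  0.1]
```

View pics/c10.png

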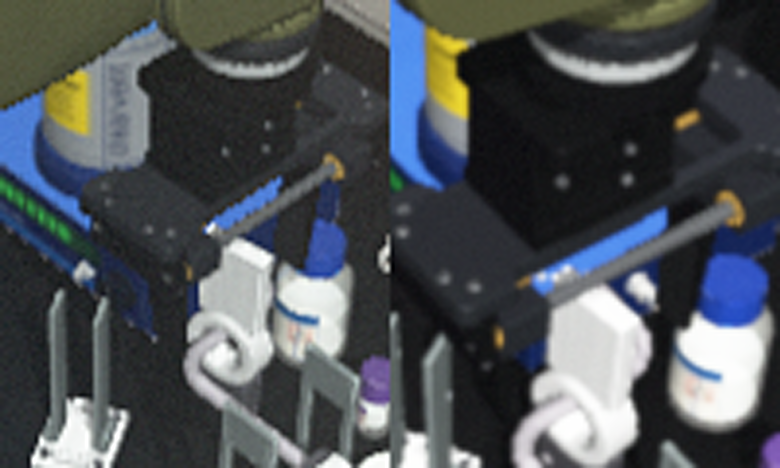

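```bash
python3 -m inch '[{"grip":60,"slide":[0,1,-5],"rot":[-0.2,0,0]},{"grip":25,"slide":[0,0,0],"rot":[0,0,0]},{"grip":5,"slide":[0,0,0],"rot":[0,0,0]},{"grip":0,"slide":[0,0,0],"rot":[0,0,0]},{"grip":0,"slide":[0,0,0],"rot":[0,0,0]},{"grip":0,"slide":[0,0,0],"rot":[0,0,0]},{"grip":0,"slide":[0,0,0],"rot":[0,0,0]},{"grip":0,"slide":[0,0,0],"rot":[0,0,0]}]'
python3 -c "
from h import *
print(inrail(pose()[0]))"
```

```text
t: 16.75
tcp_pos: [0.4623, 0.2952, 0.3855]
tcp_rot: [3.134, -0.003, 1.868]
contact_force: [0.5, -0.5, -0.4]
finger_gap: 0.0209
[ 3.5 20.6]
```

```bash
python3 -m inch '[{"grip":0,"slide":[0,0,0],"rot":[0,0,0]},{"grip":0,"slide":[0,0,0],"rot":[0,0,0]},{"grip":0,"slide":[0,0,0],"rot":[0,0,0]}]'
python3 -c "
from h import *
print(inrail(pose()[0]))"
```

```text
t: 17.12
tcp_pos: [0.4622, 0.2953, 0.3854]
tcp_rot: [3.135, -0.003, 1.868]
contact_force: [0.6, -0.3, -0.5]
finger_gap: 0.012
[ 3.4 20.7]
```

```bash
python3 -m inch '[{"grip":0,"slide":[0,0,-4],"rot":[0,0,0]},{"grip":0,"slide":[0,0,-4],"rot":[0,0,0]},{"grip":0,"slide":[0,0,0],"rot":[0,0,0]}]'
python3 - <<'E'
from h import *
def ray(n,p):
    K=np.array(imaging.camera_info(n)['K']);T=T_cam(n)
    d=np.linalg.inv(K)@[*p,1];d=d*[1,-1,-1];d=T[:3,:3]@d;return T[:3,3],d/np.linalg.norm(d)
def tri(a,b):
    o1,d1=ray('scene',a);o2,d2=ray('side',b)
    s=np.linalg.lstsq(np.c_[d1,-d2],o2-o1,rcond=None)[0];p=o1+s[0]*d1;q=o2+s[1]*d2
    return ((p+q)/2).round(3),np.linalg.norm(p-q).round(4)
for a,b in [((455,222),(492,268)),((403,239),(422,270))]:
    r=tri(a,b);print(r,inrail(r[0]))
go([*rail(-.023,.0205),.3935],RYAW+np.pi/2)
print(inrail(pose()[0]))
for n in ['scene','side']:
    T,im=snap(n,n+'11.png')
    for o in ['carrier_eye']:
        for r in finder.tip_of(n,o)[:3]:
            w=world(T,r['point']);print(n,o,round(r['p'],2),w.round(3),inrail(w))
E
```

```text
t: 17.5
tcp_pos: [0.4619, 0.295, 0.3923]
tcp_rot: [3.137, -0.002, 1.868]
contact_force: [-0.9, -0.3, -2.8]
finger_gap: 0.0121
(array([0.576, 0.057, 0.305]), np.float64(0.0045)) [  43.  -240.4]
(array([0.547, 0.15 , 0.175]), np.float64(0.006)) [  42.3 -143. ]
t 17.5 tcp [0.4619 0.295  0.3923] rpy [ 3.137e+00 -2.000e-03  1.868e+00] gap 0.0121 F [-0.9 -0.3 -2.8]
slide(now axes) [  0.1 -26.   -1.3] slide(after rot) [  0.  -26.   -1.2] rot [ 0.2 -0.1  0.1]
[ 3.  20.5]
scene carrier_eye 0.62 [0.465 0.297 0.156] [ 6.9 21.8]
scene carrier_eye 0.5 [0.344 0.627 0.039] [-13.4 372.7]
scene carrier_eye 0.26 [0.449 0.175 0.162] [-43.9 -90.8]
side carrier_eye 0.77 [0.46  0.296 0.16 ] [ 1.2 21.6]
side carrier_eye 0.64 [0.346 0.625 0.04 ] [-12.2 369.8]
```

No obstacle near the dock path: the manipulator knob is at rail (43,-240), outside the hand's sweep. Now the second corner.

```bash
python3 -m inch '[{"grip":0,"slide":[0,-9,0],"rot":[0,0,0]},{"grip":0,"slide":[0,-9,0],"rot":[0,0,0]},{"grip":0,"slide":[0,-8,0],"rot":[0,0,0]},{"grip":0,"slide":[-0.3,-3.8,0],"rot":[0,0,-10]},{"grip":0,"slide":[-0.3,-3.8,0],"rot":[0,0,-10]},{"grip":0,"slide":[-0.3,-3.8,0],"rot":[0,0,-10]},{"grip":0,"slide":[0,0,0],"rot":[0,0,0]}]'
python3 - <<'E'
from h import *
a=np.radians(30)
go([*rail(-.023-.022*np.sin(a),-.002+.022*np.cos(a)),.3925],RYAW+np.pi/2+a)
print(inrail(pose()[0]),pose()[2]['wrist_torque'].round(2))
E
```

```text
t: 18.58
tcp_pos: [0.423, 0.2801, 0.3915]
tcp_rot: [3.138, -0.0, 2.407]
contact_force: [-0.0, -0.1, -2.8]
finger_gap: 0.0118
t 18.57 tcp [0.423  0.2801 0.3915] rpy [ 3.138 -0.     2.407] gap 0.0118 F [-0.  -0.1 -2.8]
slide(now axes) [-2.8  3.7 -1. ] slide(after rot) [-2.7  3.7 -1. ] rot [ 0.2 -0.   1. ]
[-38.6  17.5] [-0.02  0.03  0.01]
```

```bash
python3 -m inch '[{"grip":0,"slide":[-3,0,0],"rot":[0,0,-9]},{"grip":0,"slide":[-0.3,-3.8,0],"rot":[0,0,-10]},{"grip":0,"slide":[-0.3,-3.5,0],"rot":[0,0,-10]},{"grip":0,"slide":[0,0,0],"rot":[0,0,0]}]'
python3 - <<'E'
from h import *
a=np.radians(60)
go([*rail(-.023-.022*np.sin(a),-.002+.022*np.cos(a)),.3925],RYAW+np.pi/2+a)
print(inrail(pose()[0]),pose()[2]['wrist_torque'].round(2))
E
```

```text
t: 19.08
tcp_pos: [0.4215, 0.2712, 0.3918]
tcp_rot: [3.137, 0.002, 2.916]
contact_force: [0.2, -0.7, -2.7]
finger_gap: 0.0121
t 19.07 tcp [0.4215 0.2712 0.3918] rpy [3.137e+00 2.000e-03 2.916e+00] gap 0.0121 F [ 0.2 -0.7 -2.7]
slide(now axes) [-0.7 -0.1 -0.7] slide(after rot) [-0.7 -0.2 -0.7] rot [0.3 0.1 0.2]
[-42.6   9.5] [-0.05 -0.04 -0.  ]
```

```bash
python3 -m inch '[{"grip":0,"slide":[-1,-3.8,0],"rot":[0,0,-10]},{"grip":0,"slide":[-0.3,-3.8,0],"rot":[0,0,-10]},{"grip":0,"slide":[-0.3,-3.8,0],"rot":[0,0,-10]},{"grip":0,"slide":[0,-6,0],"rot":[0,0,0]},{"grip":0,"slide":[0,0,0],"rot":[0,0,0]},{"grip":0,"slide":[0,0,0],"rot":[0,0,0]}]'
python3 - <<'E'
from h import *
go([*rail(-.045,-.040),.3925],RYAW+np.pi)
print(inrail(pose()[0]),pose()[2]['wrist_torque'].round(2))
for n in ['scene','side']:
    T,im=snap(n,n+'12.png')
    for o in ['carrier_eye','rail_stop']:
        for r in finder.tip_of(n,o)[:3]:
            w=world(T,r['point']);print(n,o,round(r['p'],2),w.round(3),inrail(w))
E
python3 -c "
import cv2
a=cv2.imread('pics/scene12.png');b=cv2.imread('pics/side12.png')
cv2.imwrite('pics/c12.png',cv2.resize(cv2.hconcat([a[160:310,280:390],b[150:300,280:390]]),None,fx=3.5,fy=3.5,interpolation=2))"
```

```text
t: 19.82
tcp_pos: [0.4242, 0.2539, 0.392]
tcp_rot: [3.138, 0.005, -2.856]
contact_force: [0.5, -0.4, -3.0]
finger_gap: 0.0119
t 19.82 tcp [0.4242 0.2539 0.392 ] rpy [ 3.138  0.005 -2.856] gap 0.0119 F [ 0.5 -0.4 -3. ]
slide(now axes) [ -0.3 -32.2  -0.6] slide(after rot) [ -0.  -32.2  -0.5] rot [ 0.2  0.3 -0.5]
[-45.   -7.8] [ 0.12 -0.02  0.02]
scene carrier_eye 0.73 [0.424 0.26  0.155] [-43.5  -2.2]
scene carrier_eye 0.67 [0.423 0.256 0.102] [-45.5  -5.2]
scene carrier_eye 0.61 [0.342 0.628 0.039] [-15.  374.3]
scene rail_stop 0.93 [0.448 0.175 0.162] [-44.9 -90.1]
side carrier_eye 0.74 [0.424 0.253 0.158] [-45.1  -8.8]
side carrier_eye 0.69 [0.343 0.624 0.041] [-14.8 369.7]
side carrier_eye 0.69 [0.448 0.176 0.163] [-44.9 -89.5]
side rail_stop 0.74 [0.448 0.174 0.163] [-45.3 -91.7]
side rail_stop 0.5 [0.423 0.257 0.102] [-45.1  -4.7]
side rail_stop 0.27 [0.424 0.257 0.213] [-44.   -5.2]
```

View pics/c12.png

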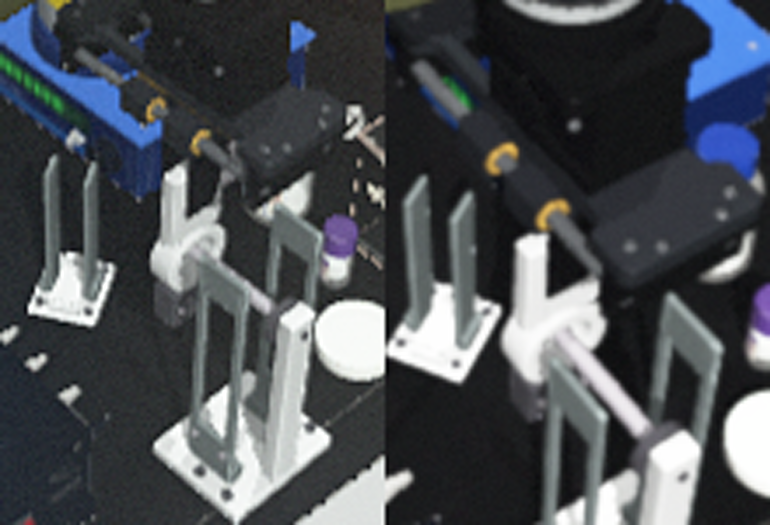

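The carrier is round the second corner and upright on the last leg. The stop is confirmed at rail (-45,-90), so I'm sliding into the dock.

```bash
python3 -m inch '[{"grip":0,"slide":[0,-10,0],"rot":[0.2,0.3,-0.5]},{"grip":0,"slide":[0,-11,0],"rot":[0,0,0]},{"grip":0,"slide":[0,-10,0],"rot":[0,0,0]},{"grip":0,"slide":[0,0,0],"rot":[0,0,0]}]'
python3 - <<'E'
from h import *
go([*rail(-.045,-.070),.3925],RYAW+np.pi)
print(inrail(pose()[0]),pose()[2]['wrist_torque'].round(2))
E
```

```text
t: 20.62
tcp_pos: [0.4338, 0.2219, 0.3919]
tcp_rot: [-3.141, -0.001, -2.845]
contact_force: [-0.6, 0.2, -2.4]
finger_gap: 0.0116
t 20.62 tcp [0.4338 0.2219 0.3919] rpy [-3.141e+00 -1.000e-03 -2.845e+00] gap 0.0116 F [-0.6  0.2 -2.4]
slide(now axes) [ -0.1 -28.7  -0.6] slide(after rot) [ -0.1 -28.7  -0.6] rot [-0.  -0.   0.1]
[-45.1 -41.3] [0.13 0.05 0.01]
```

```bash
python3 -m inch '[{"grip":0,"slide":[0,-10,0],"rot":[0,0,0]},{"grip":0,"slide":[0,-10,0],"rot":[0,0,0]},{"grip":0,"slide":[0,-8,0],"rot":[0,0,0]},{"grip":0,"slide":[0,0,0],"rot":[0,0,0]}]'
python3 - <<'E'
from h import *
go([*rail(-.045,-.080),.3925],RYAW+np.pi)
print(inrail(pose()[0]),pose()[2]['wrist_torque'].round(2))
for n in ['scene','side']:
    T,im=snap(n,n+'13.png')
    for o in ['carrier_eye','carrier_tab']:
        for r in finder.tip_of(n,o)[:3]:
            w=world(T,r['point']);print(n,o,round(r['p'],2),w.round(3),inrail(w))
E
python3 -c "
import cv2
a=cv2.imread('pics/scene13.png');b=cv2.imread('pics/side13.png')
cv2.imwrite('pics/c13.png',cv2.resize(cv2.hconcat([a[180:310,290:400],b[170:300,290:400]]),None,fx=3.5,fy=3.5,interpolation=2))"
```

```text
t: 21.12
tcp_pos: [0.4427, 0.193, 0.392]
tcp_rot: [-3.141, -0.0, -2.846]
contact_force: [-0.0, -0.0, -2.6]
finger_gap: 0.0119
t 21.12 tcp [0.4427 0.193  0.392 ] rpy [-3.141 -0.    -2.846] gap 0.0119 F [-0.  -0.  -2.6]
slide(now axes) [-0.1 -8.5 -0.5] slide(after rot) [-0.1 -8.5 -0.5] rot [-0.  -0.   0.1]
[-45.1 -71.5] [ 0.05 -0.    0.01]
scene carrier_eye 0.8 [0.445 0.194 0.157] [-42.7 -70.9]
scene carrier_tab 0.73 [0.448 0.194 0.215] [-39.7 -72. ]
side carrier_eye 0.66 [0.438 0.195 0.16 ] [-48.9 -68.4]
side carrier_tab 0.95 [0.442 0.193 0.214] [-45.5 -71.1]
```

View pics/c13.png

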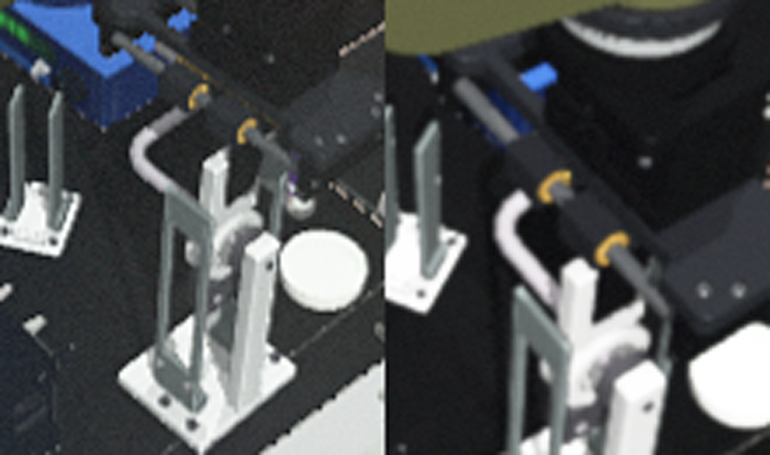

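```bash
python3 -m inch '[{"grip":0,"slide":[0,-5,0],"rot":[0,0,0]},{"grip":0,"slide":[0,0,0],"rot":[0,0,0]}]';  python3 -m inch '[{"grip":0,"slide":[0,-2,0],"rot":[0,0,0]},{"grip":0,"slide":[0,0,0],"rot":[0,0,0]}]'; python3 -m inch '[{"grip":0,"slide":[0,-1.5,0],"rot":[0,0,0]},{"grip":0,"slide":[0,0,0],"rot":[0,0,0]}]';python3 -c "
from h import *
print(inrail(pose()[0]),pose()[2]['wrist_torque'].round(2))"
```

```text
t: 21.68
tcp_pos: [0.4438, 0.1891, 0.392]
tcp_rot: [-3.141, -0.0, -2.843]
contact_force: [0.5, 0.1, -2.9]
finger_gap: 0.0116
t: 21.92
tcp_pos: [0.4445, 0.187, 0.392]
tcp_rot: [-3.141, -0.0, -2.843]
contact_force: [-0.4, -0.7, -2.5]
finger_gap: 0.0118
t: 22.18
tcp_pos: [0.4448, 0.1859, 0.392]
tcp_rot: [3.14, -0.0, -2.844]
contact_force: [-0.7, 0.6, -2.8]
finger_gap: 0.0118
[-45.1 -78.9] [0.18 0.04 0.01]
```

```bash
python3 -m inch '[{"grip":0,"slide":[0,-1.5,0],"rot":[0,0,0]},{"grip":0,"slide":[0,0,0],"rot":[0,0,0]}]';python3 -c "
from h import *
print(inrail(pose()[0]),pose()[2]['wrist_torque'].round(2))";  python3 -m inch '[{"grip":0,"slide":[0,-1.5,0],"rot":[0,0,0]},{"grip":0,"slide":[0,0,0],"rot":[0,0,0]}]';python3 -c "
from h import *
print(inrail(pose()[0]),pose()[2]['wrist_torque'].round(2))"
```

```text
t: 22.42
tcp_pos: [0.445, 0.1851, 0.392]
tcp_rot: [3.136, -0.0, -2.843]
contact_force: [-1.1, 1.4, -3.2]
finger_gap: 0.0116
[-45.1 -79.7] [0.3  0.08 0.  ]
t: 22.68
tcp_pos: [0.4452, 0.1843, 0.392]
tcp_rot: [3.132, -0.0, -2.843]
contact_force: [0.3, 1.6, -2.2]
finger_gap: 0.0119
[-45.1 -80.6] [ 0.43  0.1  -0.02]
```

The eye meets the stop at about y = -79 to -80, with torque rising and a 1.6 N push. I'm backing off slightly, lowering until the rail carries it, and releasing.

```bash
python3 -m inch '[{"grip":0,"slide":[0,1.2,3],"rot":[0.5,0,0]},{"grip":0,"slide":[0,0,3],"rot":[0,0,0]},{"grip":0,"slide":[0,0,0],"rot":[0,0,0]}]';python3 -c "
from h import *
go([*rail(-.045,-.0795),.385],RYAW+np.pi)
print(inrail(pose()[0]),pose()[2]['wrist_torque'].round(2))"
```

```text
t: 23.05
tcp_pos: [0.4449, 0.186, 0.3866]
tcp_rot: [3.14, 0.002, -2.843]
contact_force: [-1.0, 3.2, -3.4]
finger_gap: 0.0118
t 23.05 tcp [0.4449 0.186  0.3866] rpy [ 3.140e+00  2.000e-03 -2.843e+00] gap 0.0118 F [-1.   3.2 -3.4]
slide(now axes) [ 0.1 -0.6  1.6] slide(after rot) [ 0.1 -0.6  1.6] rot [0.1 0.1 0.2]
[-44.9 -78.9] [ 0.76  0.12 -0.01]
```

```bash
python3 -m inch '[{"grip":0,"slide":[0,2,0],"rot":[0,0,0]},{"grip":0,"slide":[0,0,1.5],"rot":[0,0,0]},{"grip":0,"slide":[0,0,0],"rot":[0,0,0]}]';python3 -c "
from h import *
go([*rail(-.045,-.0785),.385],RYAW+np.pi)
print(inrail(pose()[0]),pose()[2]['wrist_torque'].round(2))
for n in ['scene','side']:
    T,im=snap(n,n+'14.png')
    for o in ['carrier_eye','carrier_tab']:
        for r in finder.tip_of(n,o)[:3]:
            w=world(T,r['point']);print(n,o,round(r['p'],2),w.round(3),inrail(w))
"
```

```text
t: 23.42
tcp_pos: [0.4447, 0.1871, 0.3853]
tcp_rot: [-3.139, 0.002, -2.843]
contact_force: [0.4, 0.6, -1.9]
finger_gap: 0.012
t 23.43 tcp [0.4447 0.1871 0.3853] rpy [-3.139e+00  2.000e-03 -2.843e+00] gap 0.012 F [ 0.4  0.6 -1.9]
slide(now axes) [ 0.2 -0.7  0.3] slide(after rot) [ 0.2 -0.7  0.3] rot [-0.2  0.1  0.2]
[-44.8 -77.8] [ 0.13 -0.    0.02]
scene carrier_eye 0.6 [0.446 0.19  0.151] [-42.7 -75.6]
scene carrier_tab 0.69 [0.448 0.188 0.208] [-41.4 -77.9]
side carrier_eye 0.67 [0.443 0.19  0.155] [-45.8 -74.6]
side carrier_tab 0.85 [0.445 0.188 0.206] [-43.9 -76.7]
```

```bash
python3 -m inch '[{"grip":0,"slide":[0,0,0.8],"rot":[0,0,0]},{"grip":0,"slide":[0,0,0],"rot":[0,0,0]},{"grip":30,"slide":[0,0,0],"rot":[0,0,0]},{"grip":60,"slide":[0,0,0],"rot":[0,0,0]},{"grip":60,"slide":[0,0,0],"rot":[0,0,0]},{"grip":60,"slide":[0,0,0],"rot":[0,0,0]},{"grip":60,"slide":[0,0,0],"rot":[0,0,0]}]';python3 -c "
from h import *
print(inrail(pose()[0]))
for n in ['scene','side']:
    T,im=snap(n,n+'15.png')
    for o in ['carrier_eye','carrier_tab']:
        for r in finder.tip_of(n,o)[:3]:
            w=world(T,r['point']);print(n,o,round(r['p'],2),w.round(3),inrail(w))
a=cv2.imread('pics/scene15.png');b=cv2.imread('pics/side15.png')
cv2.imwrite('pics/c15.png',cv2.resize(cv2.hconcat([a[180:310,290:400],b[170:300,290:400]]),None,fx=3.5,fy=3.5,interpolation=2))"
```

```text
t: 24.6
tcp_pos: [0.4449, 0.1873, 0.3857]
tcp_rot: [-3.139, 0.004, -2.843]
contact_force: [-0.4, -0.2, 0.7]
finger_gap: 0.0547
[-44.6 -77.6]
scene carrier_tab 0.79 [0.448 0.189 0.206] [-40.8 -77.3]
side carrier_tab 0.56 [0.444 0.186 0.207] [-46.2 -78.4]
```

View pics/c15.png

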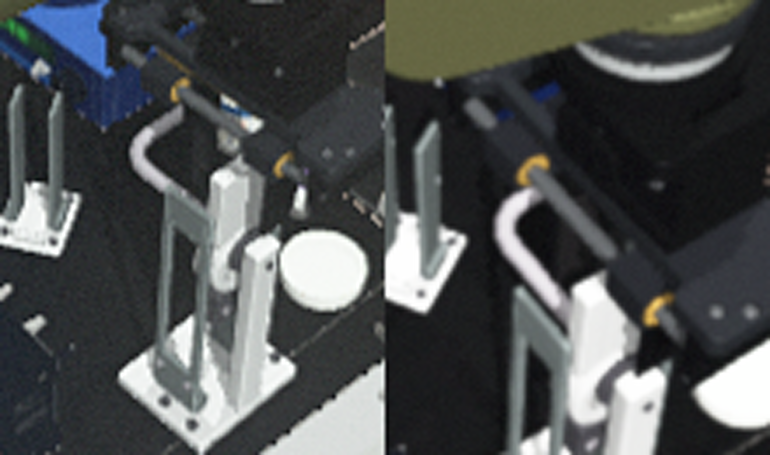

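Released. I'm raising the hand clear and checking.

```bash
python3 -m inch '[{"grip":70,"slide":[0,0,-20],"rot":[0,0,0]},{"grip":70,"slide":[0,0,-30],"rot":[0,0,0]},{"grip":70,"slide":[0,0,-40],"rot":[0,0,0]},{"grip":70,"slide":[0,0,-20],"rot":[0,0,0]},{"grip":70,"slide":[0,0,0],"rot":[0,0,0]},{"grip":70,"slide":[0,0,0],"rot":[0,0,0]}]';python3 -c "
from h import *
for n in ['scene','side','wrist']:
    T,im=snap(n,n+'16.png')
    for o in ['carrier_eye','carrier_tab','rail_stop']:
        for r in finder.tip_of(n,o)[:3]:
            w=world(T,r['point']);print(n,o,round(r['p'],2),w.round(3),inrail(w))
for o in ['petri','bottle','vial']:
  for r in finder.tip_of('side',o)[:1]: print(o,r['p'],world(T_cam('side'),r['point']).round(3))
a=cv2.imread('pics/scene16.png');b=cv2.imread('pics/side16.png')
cv2.imwrite('pics/c16.png',cv2.resize(cv2.hconcat([a[180:310,290:400],b[170:300,290:400]]),None,fx=3.5,fy=3.5,interpolation=2))"
```

```text
t: 25.65
tcp_pos: [0.4441, 0.1873, 0.5023]
tcp_rot: [-3.139, 0.005, -2.843]
contact_force: [0.5, -0.0, -0.1]
finger_gap: 0.0664
scene carrier_eye 0.74 [0.446 0.191 0.148] [-43.  -74.6]
scene carrier_eye 0.5 [0.342 0.626 0.039] [-15.1 371.8]
scene carrier_tab 0.74 [0.345 0.627 0.08 ] [-12.4 372. ]
scene carrier_tab 0.62 [0.452 0.187 0.207] [-37.6 -79.7]
side carrier_eye 0.86 [0.444 0.188 0.152] [-44.8 -76.8]
side carrier_eye 0.54 [0.342 0.625 0.04 ] [-15.5 371.5]
side carrier_tab 0.7 [0.443 0.188 0.208] [-46.5 -76.4]
side carrier_tab 0.65 [0.464 0.277 0.001] [-0.3  2.9]
side carrier_tab 0.56 [0.339 0.629 0.078] [-17.1 375.7]
side rail_stop 0.94 [0.448 0.176 0.163] [-45.  -89.7]
wrist carrier_eye 0.84 [0.448 0.181 0.146] [-43.2 -84.3]
wrist carrier_eye 0.81 [0.343 0.621 0.038] [-15.7 366.7]
wrist carrier_tab 0.88 [0.447 0.188 0.205] [-42.4 -77.8]
wrist carrier_tab 0.53 [0.342 0.623 0.082] [-16.5 369.7]
wrist rail_stop 0.65 [0.503 0.313 0.158] [47.1 25.7]
wrist rail_stop 0.18 [0.419 0.284 0.157] [-41.4  22.6]
petri 0.82 [0.564 0.237 0.   ]
bottle 0.54 [ 0.583  0.392 -0.003]
vial 0.69 [ 0.585  0.309 -0.001]
```

View pics/c16.png

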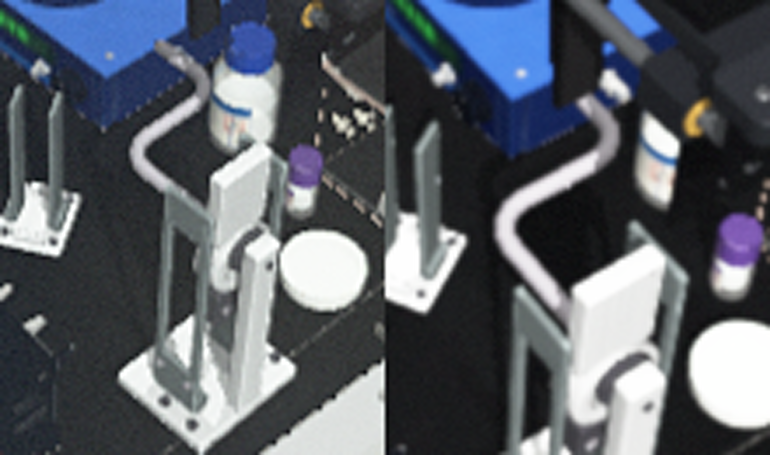

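```bash
python3 -c "
from h import *
ctrl.sign_off()"
```

```text
the job is handed in; nothing more can be done
```

The carrier is hanging upright on the rail's last leg, between the dock's cheeks and just short of the stop, and the job was handed in at about 26 s of the 62 s allowed.

**What I did:**
1. Gripped the larger carrier by its tab edges, lifted it out of the rest and threaded the eye over the tip.
2. Slid it round the first corner and let it hang free on the middle leg.
3. Gripped the tab again by its flat faces and slid it round the second corner and into the dock.
4. Touched the stop at about rail y = -79 to -80 mm, with a 1.6 N push. I lowered the carrier, backed off 1–2 mm when the push rose to about 3 N, then released it and raised the hand clear.

**Last checks:**
- **Eye position:** about -78 mm along y by the arm's own position, inside the -87 to -72 mm window. The camera estimates scatter around it: -74.6, -76.8 and -84.3 mm, all inside the window. Its height is about 0.146–0.152 m, which is right for hanging on the rail.
- **Attitude:** it looks upright in both camera views.
- **Bystanders:** the dish, bottle and vial are within about 3 mm of where they were first seen, which is measuring noise.

**What disagreed:** some sideways readings of the tab in the scene camera were 4–7 mm off the rail's line, but the side and wrist views did not show this. The networks also now and then reported the look-alike or part of the stop as the carrier; I ruled these out by position.

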